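# Load ring weights on a sprung pan until the pointer sinks into the fork

## Task

Add the steel ring weights one at a time over the spindle of the sprung pan, lowering each gently until it rests before you let go, until the pan has sunk so far that its pointer rests by itself in the gap between the two prongs of the fork. Never jolt the pan by dropping a ring on it or by pressing it down and letting it spring back, never push it to its bottom stop, do not shift the fork, leave the rings you do not need where they lie, and leave the other things on the bench alone.

Things in the scene. Friction and masses are not known exactly. Their poses are not given: they have to be found in the camera images.
- pan (a joint): travel of the sprung pan straight down, m: 0 with the empty pan at rest, growing as it sinks. Spring about 120 N/m (about 11 mm for one ring), lightly damped (settles within about 1 s); hard bottom stop at 0.055
- pan_seat (a point): centre of the upper face of the pan, a round aluminium plate 80 mm across, 6 mm thick, 115 mm above the bench when empty; moves with it. A steel spindle rises from the pan, 12 mm thick for 38 mm, then tapering to 5 mm at its top, 48 mm above the plate. Its axis stands 4 mm off this centre, in a direction that differs each time. z up; y level, towards the post
- pointer_tip (a point): tip of the pan's pointer, a thin dark needle that sticks out 40 mm from the pan's rim towards the fork, at the height of the pan plate's middle; tip 79 mm from the pan's axis. Moves with the pan
- gap_mid (a point): middle of the open gap between the two level prongs of a dark steel fork clamped on the post. The prongs are 17.6 mm apart, one above the other; the pointer tip moves down between them as the pan sinks. The fork's height differs each time: the gap's middle starts 22.5 to 34 mm below the pointer. Axes as for pan_seat
- scale: fixed stand of the scale: white base 130 x 150 x 18 mm. On it, 100 mm from the pan's axis along +y, an upright steel post 10 mm in diameter, top 125 mm above the bench, and a white plate 56 mm wide behind the fork, on its -x side, top 118 mm above the bench. Origin on the bench under the pan's axis; axes as for pan_seat
- mat: flat blue mat 190 x 290 mm, 5 mm thick, fixed to the bench, that the rings and the stopper start on. Origin under its centre
- ring0: one of five plain steel ring weights, alike in looks: a flat ring 46 mm across, 12 mm thick, with a 16 mm round bore; starts lying flat on the blue mat. Weighs about 137 g, but single rings differ by up to a quarter. Origin: centre of its underside, z up through the bore
- ring1: one of five plain steel ring weights, alike in looks: a flat ring 46 mm across, 12 mm thick, with a 16 mm round bore; starts lying flat on the blue mat. Weighs about 137 g, but single rings differ by up to a quarter. Origin: centre of its underside, z up through the bore
- ring2: one of five plain steel ring weights, alike in looks: a flat ring 46 mm across, 12 mm thick, with a 16 mm round bore; starts lying flat on the blue mat. Weighs about 137 g, but single rings differ by up to a quarter. Origin: centre of its underside, z up through the bore
- ring3: one of five plain steel ring weights, alike in looks: a flat ring 46 mm across, 12 mm thick, with a 16 mm round bore; starts lying flat on the blue mat. Weighs about 137 g, but single rings differ by up to a quarter. Origin: centre of its underside, z up through the bore
- ring4: one of five plain steel ring weights, alike in looks: a flat ring 46 mm across, 12 mm thick, with a 16 mm round bore; starts lying flat on the blue mat. Weighs about 137 g, but single rings differ by up to a quarter. Origin: centre of its underside, z up through the bore
- stopper: black rubber stopper, solid (no bore), 38 mm across the top, 28 mm tall, standing on the mat among the rings; not to be used. Origin under its centre
- reagent_bottle: white screw-cap jar, 60 mm across, 85 mm tall; bystander. Origin under its centre
- sample_jar: smaller white jar, 52 mm across, 75 mm tall; bystander. Origin under its centre
- beaker: open glass beaker, 70 mm across, 85 mm tall; bystander. Origin under its centre
- petri_dish: flat clear round dish, 80 mm across, 14 mm tall; bystander. Origin under its centre
- spatula: steel spatula, 180 mm long, lying on the bench; bystander. Origin on its axis, x along it
- pen_box: small cardboard box 50 x 90 x 30 mm; bystander. Origin under its centre

How it is judged (in metres and radians):
On the way:
1. a first ring lies alone on the pan, over the spindle and let go, and the pan has sunk by its weight (((horizontal distance between ring0 and pan_seat below 0.009 m and z of ring0 in the frame of pan_seat between -0.003 and 0.04 m and angle between ring0's own z axis and vertical below 0.15 rad) or (horizontal distance between ring1 and pan_seat below 0.009 m and z of ring1 in the frame of pan_seat between -0.003 and 0.04 m and angle between ring1's own z axis and vertical below 0.15 rad) or (horizontal distance between ring2 and pan_seat below 0.009 m and z of ring2 in the frame of pan_seat between -0.003 and 0.04 m and angle between ring2's own z axis and vertical below 0.15 rad) or (horizontal distance between ring3 and pan_seat below 0.009 m and z of ring3 in the frame of pan_seat between -0.003 and 0.04 m and angle between ring3's own z axis and vertical below 0.15 rad) or (horizontal distance between ring4 and pan_seat below 0.009 m and z of ring4 in the frame of pan_seat between -0.003 and 0.04 m and angle between ring4's own z axis and vertical below 0.15 rad)) and value of joint pan between 0.006 and 0.0144 m and velocity of joint pan below 0.05 m/s and contact force between the fingers and ring0 below 0.1 N and contact force between the fingers and ring1 below 0.1 N and contact force between the fingers and ring2 below 0.1 N and contact force between the fingers and ring3 below 0.1 N and contact force between the fingers and ring4 below 0.1 N and contact force between the fingers and scale below 0.1 N), for 0.2 s.
At the end, for the whole second after the job is handed in: The pointer tip rests between the prongs, within 8 mm above or below the middle of the gap, with the pan still; every ring either lies flat on the pan over the spindle (within 9 mm of the pan's centre) or is within 30 mm of where it started (z of pointer_tip in the frame of gap_mid between -0.008 and 0.008 m and ((horizontal distance between ring0 and pan_seat below 0.009 m and z of ring0 in the frame of pan_seat between -0.003 and 0.04 m and angle between ring0's own z axis and vertical below 0.15 rad) or distance of ring0 from where it was at the start of the episode below 0.03 m) and ((horizontal distance between ring1 and pan_seat below 0.009 m and z of ring1 in the frame of pan_seat between -0.003 and 0.04 m and angle between ring1's own z axis and vertical below 0.15 rad) or distance of ring1 from where it was at the start of the episode below 0.03 m) and ((horizontal distance between ring2 and pan_seat below 0.009 m and z of ring2 in the frame of pan_seat between -0.003 and 0.04 m and angle between ring2's own z axis and vertical below 0.15 rad) or distance of ring2 from where it was at the start of the episode below 0.03 m) and ((horizontal distance between ring3 and pan_seat below 0.009 m and z of ring3 in the frame of pan_seat between -0.003 and 0.04 m and angle between ring3's own z axis and vertical below 0.15 rad) or distance of ring3 from where it was at the start of the episode below 0.03 m) and ((horizontal distance between ring4 and pan_seat below 0.009 m and z of ring4 in the frame of pan_seat between -0.003 and 0.04 m and angle between ring4's own z axis and vertical below 0.15 rad) or distance of ring4 from where it was at the start of the episode below 0.03 m) and velocity of joint pan between -0.02 and 0.02 m/s); the robot touches nothing.
It fails at once if the pan is pushed or loaded down to its bottom stop (sunk more than 51 mm) (value of joint pan above 0.051 m).
It fails at once if the pan is jolted (a ring dropped on it, or the pan left to spring back), moving faster than 0.25 m/s down or up (velocity of joint pan above 0.25 m/s or velocity of joint pan below -0.25 m/s).
It fails at once if a ring is let go at the top of the spindle instead of being lowered until it rests ((horizontal distance between ring0 and pan_seat below 0.013 m and z of ring0 in the frame of pan_seat between 0.0375 and 0.12 m and contact force between the fingers and ring0 below 0.02 N) or (horizontal distance between ring1 and pan_seat below 0.013 m and z of ring1 in the frame of pan_seat between 0.0375 and 0.12 m and contact force between the fingers and ring1 below 0.02 N) or (horizontal distance between ring2 and pan_seat below 0.013 m and z of ring2 in the frame of pan_seat between 0.0375 and 0.12 m and contact force between the fingers and ring2 below 0.02 N) or (horizontal distance between ring3 and pan_seat below 0.013 m and z of ring3 in the frame of pan_seat between 0.0375 and 0.12 m and contact force between the fingers and ring3 below 0.02 N) or (horizontal distance between ring4 and pan_seat below 0.013 m and z of ring4 in the frame of pan_seat between 0.0375 and 0.12 m and contact force between the fingers and ring4 below 0.02 N)).
It fails at once if two rings are carried at once ((contact force between the fingers and ring0 above 0.3 N and contact force between the fingers and ring1 above 0.3 N and horizontal distance between each of ring0, ring1 and pan_seat above 0.06 m) or (contact force between the fingers and ring0 above 0.3 N and contact force between the fingers and ring2 above 0.3 N and horizontal distance between each of ring0, ring2 and pan_seat above 0.06 m) or (contact force between the fingers and ring0 above 0.3 N and contact force between the fingers and ring3 above 0.3 N and horizontal distance between each of ring0, ring3 and pan_seat above 0.06 m) or (contact force between the fingers and ring0 above 0.3 N and contact force between the fingers and ring4 above 0.3 N and horizontal distance between each of ring0, ring4 and pan_seat above 0.06 m) or (contact force between the fingers and ring1 above 0.3 N and contact force between the fingers and ring2 above 0.3 N and horizontal distance between each of ring1, ring2 and pan_seat above 0.06 m) or (contact force between the fingers and ring1 above 0.3 N and contact force between the fingers and ring3 above 0.3 N and horizontal distance between each of ring1, ring3 and pan_seat above 0.06 m) or (contact force between the fingers and ring1 above 0.3 N and contact force between the fingers and ring4 above 0.3 N and horizontal distance between each of ring1, ring4 and pan_seat above 0.06 m) or (contact force between the fingers and ring2 above 0.3 N and contact force between the fingers and ring3 above 0.3 N and horizontal distance between each of ring2, ring3 and pan_seat above 0.06 m) or (contact force between the fingers and ring2 above 0.3 N and contact force between the fingers and ring4 above 0.3 N and horizontal distance between each of ring2, ring4 and pan_seat above 0.06 m) or (contact force between the fingers and ring3 above 0.3 N and contact force between the fingers and ring4 above 0.3 N and horizontal distance between each of ring3, ring4 and pan_seat above 0.06 m)).
It fails at once if the fork is shifted by more than 4 mm, or a bystander by more than 30 mm (distance of gap_mid from where it was at the start of the episode above 0.004 m or distance of any of stopper, reagent_bottle, sample_jar, beaker, petri_dish, spatula, pen_box from where it was at the start of the episode above 0.03 m).
It also fails if it takes over 72 s, if anything falls off the work surface, if the arm or the gripper's body presses on something with over 40 N, if the wrist force passes 120 N, or if a joint passes its speed limit or range.

## Robot

A 6-joint arm with a two-finger parallel gripper is mounted at the origin on the work surface. World frame = base frame: x ahead of the robot, y to its left, z up, the work surface at z = 0. Lengths are in mm, angles in degrees, forces in N, time in s.
With the tool pointing down it reaches from about 300 to 850 mm from the base axis. Payload 4.2 kg.
Tool frame: the origin (TCP) lies midway between the tips of the shut fingers; the grasp point (between the pads) lies 19 mm behind it (env.grip_point_offset is the distance from the TCP to the grasp point, in mm); z points along the fingers, x is the direction in which the jaws open and shut, and the axes are right-handed (so a half turn about z gives the same grasp; the last joint's range is limited). The gripper opens to 91 mm and grips with 3 to 60 N. Pads are 32 mm wide; open, the fingers measure 118 mm over their backs; the gripper's body (76 mm by 178 mm) begins 60 mm behind the grasp point.
Start: joints at [-78.381, 18.312, 89.639, -0, 72.044, -1.146], TCP at [127.055, -560.803, 213.976] pointing down, gripper open.
Joint ranges: [-177.97, 177.97], [-48.28, 115.42], [12.27, 149.76], [-77.06, 257.06], [2.81, 150.46], [-146.56, 146.56]. Speed limits (degrees/s): [147.25, 147.25, 180, 180, 180, 180].

## Interface

Orientations are given as [roll, pitch, yaw] about the fixed x, y, z axes, in that order (R = Rz(yaw) Ry(pitch) Rx(roll)).
In Python, from workcell import env gives the robot as it stands.
- The arm moves only by the shell command python3 -m pendant 'ROWS' [FORCE]. ROWS is JSON, a list of rows, each an object with "xyz": the shift along the tool's x, y, z in m, a list of three; "roll": the turn about the tool's z in degrees; "jaw": the closure, from 0 (fully open) to 1 (shut). A call has exactly 8 rows; each row is the pose to reach, as a shift and turn from the pose commanded when the call began, along the tool's axes at that moment; what a row does not reach only later rows make up. A row lasts 1/8 s, in which the tool goes at most 62.5 mm and 10.7 degrees, less where a joint would pass 70% of its speed; a pose out of reach is approached as far as the arm can. A call with a gripper value outside its range is refused whole. The fingers move at their own pace and stop on an object; FORCE is the grip in N (left out, the last holds). Time passes only in rows, so rows that repeat a pose let the fingers close, or fill a call up. It gives the time, the measured TCP pose, the force and the opening at its end, in the units of the state.
- env.state(): the state, without advancing time (a new reading comes with each control period).
- env.grab_frame(name): name is "scene" or "side" or "wrist"; returns (picture, depth): 400x640x3 uint8, blue, green, red; 400x640 float32, mm along the optical axis (not along the pixel's ray), 0 where there is no reading.
- env.camera_params(name): a dict with "camera_matrix" (3x3 intrinsics, pixels), "cam_to_world" (4x4, takes a point from camera to world coordinates); the wrist camera has in their place "hand_eye" (4x4, takes a point from camera to tool coordinates, whose origin is the TCP and whose axes are the tool frame's). Camera axes: x right, y up, looking along -z (the intrinsics and any distortion apply to the point x, -y, -z); pixel columns grow to the right and rows downward; lengths in mm; the calibration is good to about 2 mm. The wrist camera is an equidistant fisheye: a pixel r from the principal point sees the ray r / f radians off the axis. A picture is of the moment at which its call begins: read the wrist's pose just before it. camera_params takes no time and is no camera call.
- env.job_done(): hands the job in, once; it reports no verdict.
The state is a dict: "time_s": time; "qpos": joint angles; "qvel": joint speeds; "effort": joint torques, N m; "ee_pos": TCP position; "ee_rot": TCP orientation; "force": force on the tool from outside, world axes, zero at the start; "torque": the same for the moment, N m; "gripper_width": finger opening in mm.
Only numpy, scipy, OpenCV 4.12 (cv2) and the standard library are available. Lean on these libraries where they do the work, as an engineer would, in place of code of your own. Each camera call takes 0.05 s, during which the arm holds its last target. There are 200 camera calls.

## Working session

There is one attempt and no reset: what is moved stays moved. The work goes in short steps, Python scripts to look and compute and a shell command to move; the robot and the scene stay as the last step left them, time stands still between calls to the robot, and variables do not carry over. Pictures are saved under pics/ and viewed, about 8 in all and at most 12, crops included, and the job is handed in when it is done.

```bash
mkdir -p pics; ls
python3 - <<'E'
from workcell import env
import cv2,numpy as np
s=env.state();print(s['time_s'],s['ee_pos'],s['ee_rot'],s['gripper_width'])
for n in("scene","side"):
    p,d=env.grab_frame(n);cv2.imwrite(f"pics/{n}0.png",p);np.save(f"pics/{n}0.npy",d)
    c=env.camera_params(n);print(n,c)
print(env.camera_params("wrist"))
E
```

```text
pics
0.0 [ 126.95870634 -560.27847477  213.1116916 ] [-1.79997520e+02  1.02748499e-01 -7.72326824e+01] 91.17180501326347
scene {'camera_matrix': array([[413.16265132,   0.        , 317.14401859],
       [  0.        , 413.16265132, 196.72036228],
       [  0.        ,   0.        ,   1.        ]]), 'cam_to_world': array([[ 4.35305996e-01, -6.53521317e-01,  6.19208025e-01,
         1.15918814e+03],
       [ 9.00191052e-01,  3.25765783e-01, -2.89020284e-01,
        -2.30859961e+02],
       [-1.28358703e-02,  6.83217786e-01,  7.30101841e-01,
         7.67097054e+02],
       [ 0.00000000e+00,  0.00000000e+00,  0.00000000e+00,
         1.00000000e+00]])}
side {'camera_matrix': array([[369.41219644,   0.        , 323.83616681],
       [  0.        , 369.41219644, 199.16548005],
       [  0.        ,   0.        ,   1.        ]]), 'cam_to_world': array([[-7.41468272e-01,  5.01853154e-01, -4.45385466e-01,
         7.76580740e+01],
       [-6.70755880e-01, -5.71831329e-01,  4.72329843e-01,
         5.86784472e+02],
       [-1.76451414e-02,  6.48962513e-01,  7.60615741e-01,
         9.43253691e+02],
       [ 0.00000000e+00,  0.00000000e+00,  0.00000000e+00,
         1.00000000e+00]])}
{'camera_matrix': array([[309.70691629,   0.        , 314.76648303],
       [  0.        , 309.70691629, 201.06208846],
       [  0.        ,   0.        ,   1.        ]]), 'hand_eye': array([[ 9.99999835e-01, -3.75078263e-04,  4.35669523e-04,
         2.08923320e-01],
       [-2.46958638e-04, -9.64626240e-01, -2.63621235e-01,
        -7.53332747e+01],
       [ 5.19136849e-04,  2.63621084e-01, -9.64626174e-01,
        -1.70181888e+02],
       [ 0.00000000e+00,  0.00000000e+00,  0.00000000e+00,
         1.00000000e+00]])}
```

View pics/scene0.png

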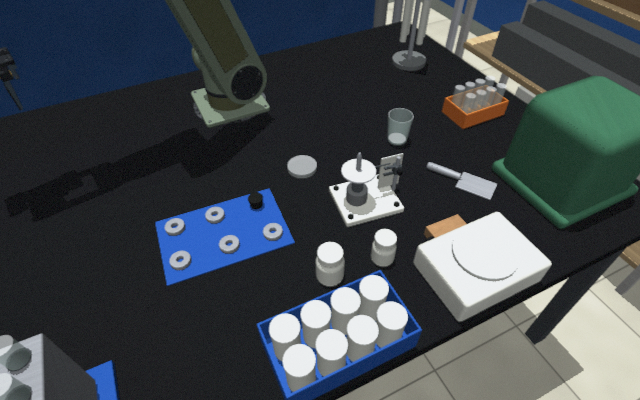

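View pics/side0.png

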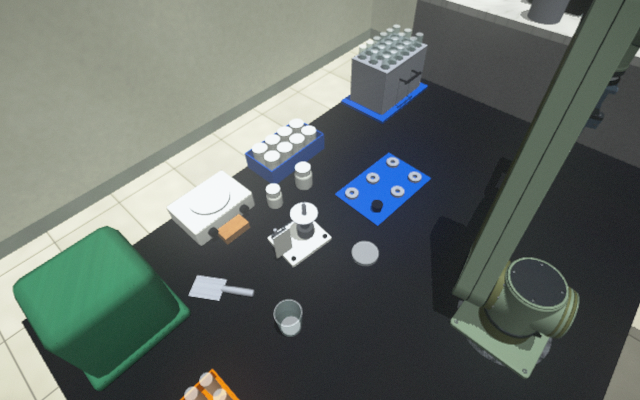

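Scene view: rings lie at about (175,226), (214,214), (180,260), (229,243) and (273,231), the stopper at (256,200), the pan at (358,170) with its spindle top at (359,155), and the post/fork at about (397,172).

```bash
cat > h.py <<'E'
from workcell import env
import cv2,numpy as np
from scipy.spatial.transform import Rotation as R
def ray(n,px,st=None):
    c=env.camera_params(n);K=c['camera_matrix'];u=(np.asarray(px,float)-K[:2,2])/K[0,0]
    if n=='wrist':
        r=np.hypot(*u);d=np.array([np.sin(r)*u[0]/r,-np.sin(r)*u[1]/r,-np.cos(r)])
        T=np.eye(4);T[:3,:3]=R.from_euler('xyz',st['ee_rot'],degrees=True).as_matrix();T[:3,3]=st['ee_pos'];T=T@c['hand_eye']
    else: d=np.array([u[0],-u[1],-1]);T=c['cam_to_world']
    return T[:3,3],T[:3,:3]@d
def onz(n,px,z,st=None):
    o,d=ray(n,px,st);return o+d*(z-o[2])/d[2]
def tri(n1,p1,n2,p2,s1=None,s2=None):
    o1,d1=ray(n1,p1,s1);o2,d2=ray(n2,p2,s2)
    t=np.linalg.lstsq(np.c_[d1,-d2],o2-o1,rcond=None)[0]
    a,b=o1+d1*t[0],o2+d2*t[1];return (a+b)/2,np.linalg.norm(a-b)
def proj(n,P,st=None):
    c=env.camera_params(n);K=c['camera_matrix']
    if n=='wrist':
        T=np.eye(4);T[:3,:3]=R.from_euler('xyz',st['ee_rot'],degrees=True).as_matrix();T[:3,3]=st['ee_pos'];T=T@c['hand_eye']
    else: T=c['cam_to_world']
    q=T[:3,:3].T@(np.asarray(P)-T[:3,3]);q=np.array([q[0],-q[1],-q[2]])
    if n=='wrist':
        th=np.arctan2(np.hypot(q[0],q[1]),q[2]);return K[:2,2]+K[0,0]*th*q[:2]/np.hypot(q[0],q[1])
    return K[:2,2]+K[0,0]*q[:2]/q[2]
def totool(P,st):  # world point minus TCP, in tool axes (mm)
    return R.from_euler('xyz',st['ee_rot'],degrees=True).as_matrix().T@(np.asarray(P)-st['ee_pos'])
E
python3 - <<'E'
from h import *
np.set_printoptions(precision=1,suppress=True)
for p in [(175,226),(214,214),(180,260),(229,243),(273,231)]: print('ring',onz('scene',p,17))
print('stop',onz('scene',(256,200),33))
print('base corners',[onz('scene',p,18) for p in [(331,188),(388,180),(403,207),(345,222)]])
print('pan',onz('scene',(358,170),115))
p=cv2.imread('pics/scene0.png')[140:230,320:420];cv2.imwrite('pics/c1.png',cv2.resize(p,None,fx=6,fy=6,interpolation=cv2.INTER_CUBIC))
E
```

```text
ring [ 458.9 -273.3   17. ]
ring [ 463.6 -180.6   17. ]
ring [ 559.8 -284.8   17. ]
ring [ 563.1 -174.4   17. ]
ring [575.2 -72.5  17. ]
stop [480.3 -77.5  33. ]
base corners [array([512.3, 110.2,  18. ]), array([552.2, 254.5,  18. ]), array([647.2, 236.7,  18. ]), array([626.2,  88.8,  18. ])]
pan [572.3 147.9 115. ]
```

View pics/c1.png

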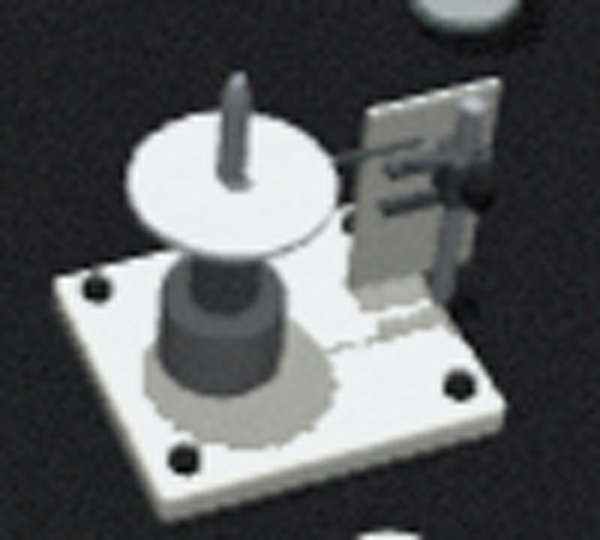

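Scale y axis is at a yaw of about 79°, and the rings are at their expected spacing on the mat. I'll go above the ring at (575,-72) with a tool yaw of about -11°, so the jaws are square to the post direction.

```bash
python3 -m pendant '[{"xyz":[-0.376,-0.545,0.06],"roll":-66,"jaw":0},{"xyz":[-0.376,-0.545,0.06],"roll":-66,"jaw":0},{"xyz":[-0.376,-0.545,0.06],"roll":-66,"jaw":0},{"xyz":[-0.376,-0.545,0.06],"roll":-66,"jaw":0},{"xyz":[-0.376,-0.545,0.06],"roll":-66,"jaw":0},{"xyz":[-0.376,-0.545,0.06],"roll":-66,"jaw":0},{"xyz":[-0.376,-0.545,0.06],"roll":-66,"jaw":0},{"xyz":[-0.376,-0.545,0.06],"roll":-66,"jaw":0}]' 15
python3 - <<'E'
from h import *
s=env.state();print(s['time_s'],s['ee_pos'],s['ee_rot'],s['qpos'],totool([575,-72.5,110],s))
E
```

```text
time_s: 1.1
ee_pos: [465.3, -192.7, 168.5]
ee_rot: [180.0, 0.0, -11.2]
force: [0.6, -1.2, 0.7]
gripper_width: 90.8
1.1 [ 465.32568639 -192.72677414  168.50224058] [ 1.79983088e+02  1.38593928e-03 -1.12160729e+01] [-2.37953077e+01  1.39486940e+01  1.02847441e+02 -1.88307797e-02
  6.32015353e+01 -1.25707455e+01] [  84.19576554 -139.28047901   58.45909401]
```

```bash
python3 -m pendant '[{"xyz":[0.084,-0.139,0.058],"roll":0,"jaw":0.1},{"xyz":[0.084,-0.139,0.058],"roll":0,"jaw":0.1},{"xyz":[0.084,-0.139,0.058],"roll":0,"jaw":0.1},{"xyz":[0.084,-0.139,0.058],"roll":0,"jaw":0.1},{"xyz":[0.084,-0.139,0.058],"roll":0,"jaw":0.1},{"xyz":[0.084,-0.139,0.058],"roll":0,"jaw":0.1},{"xyz":[0.084,-0.139,0.058],"roll":0,"jaw":0.1},{"xyz":[0.084,-0.139,0.058],"roll":0,"jaw":0.1}]' 15
python3 - <<'E'
from h import *
s=env.state();p,d=env.grab_frame('wrist');cv2.imwrite('pics/w1.png',p)
print(s['ee_pos'],s['force'],[proj('wrist',[575,-72,17],s),proj('wrist',[563,-174,17],s)])
c,r=cv2.minEnclosingCircle(np.array([[0,0]],np.int32))
E
```

```text
time_s: 2.1
ee_pos: [573.6, -75.1, 111.3]
ee_rot: [180.0, -0.0, -11.3]
force: [0.2, -0.2, -0.5]
gripper_width: 81.5
[573.61785312 -75.12827136 111.27137829] [ 0.17404015 -0.20853894 -0.51376481] [array([314.48171017, 200.04839963]), array([322.65812705, 298.37444119])]
```

View pics/w1.png

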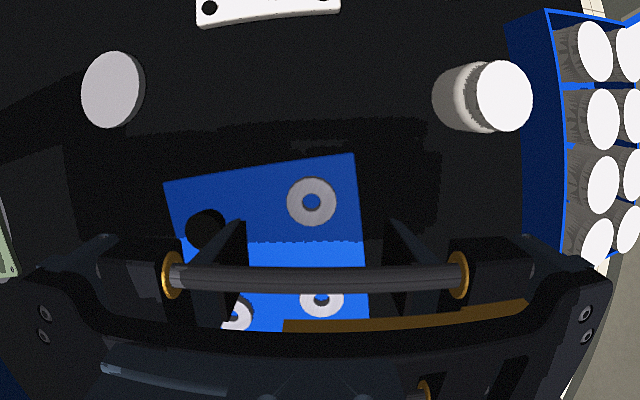

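The wrist view shows the ring centred at about (312,202), the next ring at (322,300), the stopper at (206,228) on the left, and the scale base at the top.

Run:
```python
from h import *
np.set_printoptions(precision=1,suppress=True)
s=env.state();P=onz('wrist',(312,202),17,s);print(P,totool([P[0],P[1],9],s))
p=cv2.imread('pics/w1.png');m=cv2.inRange(p,(90,90,90),(255,255,255))[170:240,270:350]
ys,xs=np.nonzero(m);(c,a,b)=cv2.fitEllipse(max(cv2.findContours(m,0,1)[0],key=len));print(c[0]+270,c[1]+170,a)
Q=onz('wrist',(c[0]+270,c[1]+170),17,s);print(Q,totool([Q[0],Q[1],9],s),proj('wrist',s['ee_pos'],s))
```

```text
[572.5 -73.2  17. ] [ -1.5  -1.6 102.2]
310.9560966491699 201.59469032287598 (47.50188446044922, 48.805992126464844)
[571.7 -72.6  17. ] [ -2.5  -2.  102.2] [313.4 246.6]
```

```bash
python3 -m pendant '[{"xyz":[-0.002,-0.002,0.04],"roll":0,"jaw":0.15},{"xyz":[-0.002,-0.002,0.075],"roll":0,"jaw":0.15},{"xyz":[-0.002,-0.002,0.095],"roll":0,"jaw":0.2},{"xyz":[-0.002,-0.002,0.1025],"roll":0,"jaw":0.2},{"xyz":[-0.002,-0.002,0.1025],"roll":0,"jaw":0.3},{"xyz":[-0.002,-0.002,0.1025],"roll":0,"jaw":0.7},{"xyz":[-0.002,-0.002,0.1025],"roll":0,"jaw":0.7},{"xyz":[-0.002,-0.002,0.1025],"roll":0,"jaw":0.7}]' 15
python3 -m pendant '[{"xyz":[0,0,0],"roll":0,"jaw":0.7},{"xyz":[0,0,0],"roll":0,"jaw":0.7},{"xyz":[0,0,-0.06],"roll":0,"jaw":0.7},{"xyz":[0,0,-0.12],"roll":0,"jaw":0.7},{"xyz":[0,0,-0.19],"roll":0,"jaw":0.7},{"xyz":[0,0,-0.19],"roll":0,"jaw":0.7},{"xyz":[0,0,-0.19],"roll":0,"jaw":0.7},{"xyz":[0,0,-0.19],"roll":0,"jaw":0.7}]' 15
python3 - <<'E'
from h import *
s=env.state();print(s['force'])
print(totool([572.3,147.9,200],s))
E
```

```text
time_s: 3.15
ee_pos: [572.4, -72.2, 9.2]
ee_rot: [180.0, -0.0, -11.2]
force: [-1.1, -0.2, 4.4]
gripper_width: 45.3
time_s: 4.15
ee_pos: [570.9, -71.9, 195.8]
ee_rot: [180.0, 0.3, -11.2]
force: [0.4, 0.1, -2.0]
gripper_width: 45.2
[ 0.41743839  0.11631665 -2.00506002]
[ -41.4635622  -215.89113545   -4.04461958]
```

```bash
python3 -m pendant '[{"xyz":[-0.041,-0.146,-0.01],"roll":0,"jaw":0.7},{"xyz":[-0.041,-0.146,-0.01],"roll":0,"jaw":0.7},{"xyz":[-0.041,-0.146,-0.01],"roll":0,"jaw":0.7},{"xyz":[-0.041,-0.146,-0.01],"roll":0,"jaw":0.7},{"xyz":[-0.041,-0.146,-0.01],"roll":0,"jaw":0.7},{"xyz":[-0.041,-0.146,-0.01],"roll":0,"jaw":0.7},{"xyz":[-0.041,-0.146,-0.01],"roll":0,"jaw":0.7},{"xyz":[-0.041,-0.146,-0.01],"roll":0,"jaw":0.7}]' 15
python3 - <<'E'
from h import *
s=env.state();p,d=env.grab_frame('wrist');cv2.imwrite('pics/w2.png',p)
print(s['ee_pos'],s['ee_rot'],s['force'],proj('wrist',[572,148,163],s),proj('wrist',s['ee_pos'],s))
E
```

```text
time_s: 5.15
ee_pos: [560.5, 78.5, 208.3]
ee_rot: [180.0, -0.0, -11.3]
force: [-0.3, -1.0, -1.9]
gripper_width: 45.5
[560.51319009  78.45794763 208.27172324] [ 1.79991314e+02 -1.87406344e-03 -1.12885643e+01] [-0.27320554 -1.0318086  -1.88697104] [310.12241573 124.5806825 ] [313.41374555 246.58254161]
```

View pics/w2.png

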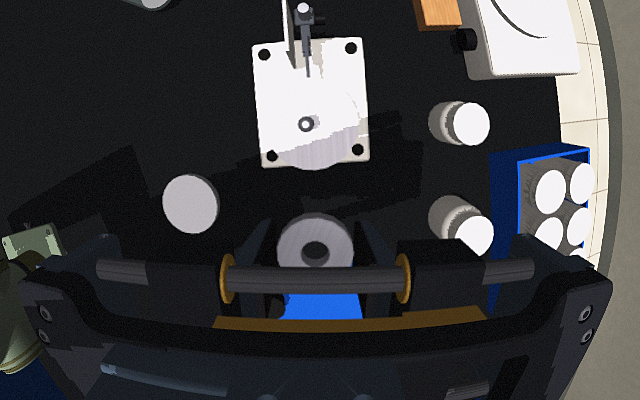

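The spindle is at about (306,124) with the ring held at (315,250), the bore around (315,249) and the post at the top (304,8). Next is a close crop.

Run:
```python
import cv2,numpy as np
p=cv2.imread('pics/w2.png')
a=cv2.resize(p[100:150,280:345],None,fx=8,fy=8,interpolation=cv2.INTER_CUBIC)
b=cv2.resize(p[205:270,270:365],None,fx=5,fy=5,interpolation=cv2.INTER_CUBIC);b=cv2.convertScaleAbs(b,alpha=1.5)
o=np.zeros((400,525+475-200,3),np.uint8)
a=cv2.resize(p[105:145,285:330],None,fx=7,fy=7,interpolation=cv2.INTER_CUBIC)
o[:280,:315]=a;o[:325,320:795]=b;cv2.imwrite('pics/c2.png',o)
```

```text
(no output)
```

View pics/c2.png

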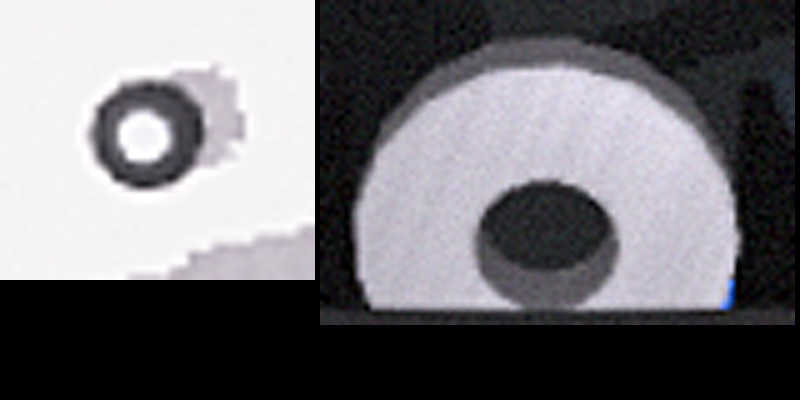

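Run:
```python
from h import *
np.set_printoptions(precision=1,suppress=True)
s=env.state();a=onz('wrist',(305.2,124.1),163,s);a2=onz('wrist',(305.7,123.7),153,s);r=onz('wrist',(314.8,253.5),s['ee_pos'][2]+8,s)
print(a,a2,r,'ring rel tcp',totool(r,s),'shift',totool(a,s)-totool(r,s))
po=onz('wrist',(304,8),125,s);d=po-a;print('post',po,np.linalg.norm(d[:2]),np.degrees(np.arctan2(d[1],d[0])))
print(tri('scene',(359.5,152.3),'side',(303.5,206)))
```

```text
[568.7 149.2 163. ] [568.8 149.2 153. ] [561.1  77.6 216.3] ring rel tcp [ 0.8  0.8 -8. ] shift [ -6.6 -71.6  53.3]
post [585.8 246.1 125. ] 98.39540923952919 80.00093033175575
(array([562.7, 154.5, 158.3]), np.float64(0.38117345592209395))
```

```bash
python3 -m pendant '[{"xyz":[-0.0066,-0.036,0],"roll":0,"jaw":0.7},{"xyz":[-0.0066,-0.0715,0],"roll":0,"jaw":0.7},{"xyz":[-0.0066,-0.0715,0],"roll":0,"jaw":0.7},{"xyz":[-0.0066,-0.0715,0.02],"roll":0,"jaw":0.7},{"xyz":[-0.0066,-0.0715,0.038],"roll":0,"jaw":0.7},{"xyz":[-0.0066,-0.0715,0.038],"roll":0,"jaw":0.7},{"xyz":[-0.0066,-0.0715,0.038],"roll":0,"jaw":0.7},{"xyz":[-0.0066,-0.0715,0.038],"roll":0,"jaw":0.7}]' 15
python3 - <<'E'
from h import *
np.set_printoptions(precision=2,suppress=True)
s=env.state();p,d=env.grab_frame('wrist');print(s['ee_pos'],s['force'],totool([568.7,149.2,163],s))
cv2.imwrite('pics/c3.png',cv2.convertScaleAbs(cv2.resize(p[200:275,260:370],None,fx=7,fy=7,interpolation=cv2.INTER_CUBIC),alpha=2))
E
```

```text
time_s: 6.2
ee_pos: [568.5, 150.3, 171.3]
ee_rot: [-180.0, -0.1, -11.2]
force: [1.0, -0.7, -1.0]
gripper_width: 45.6
[568.49 150.34 171.34] [ 1.03 -0.73 -0.95] [0.41 1.08 8.34]
```

View pics/c3.png

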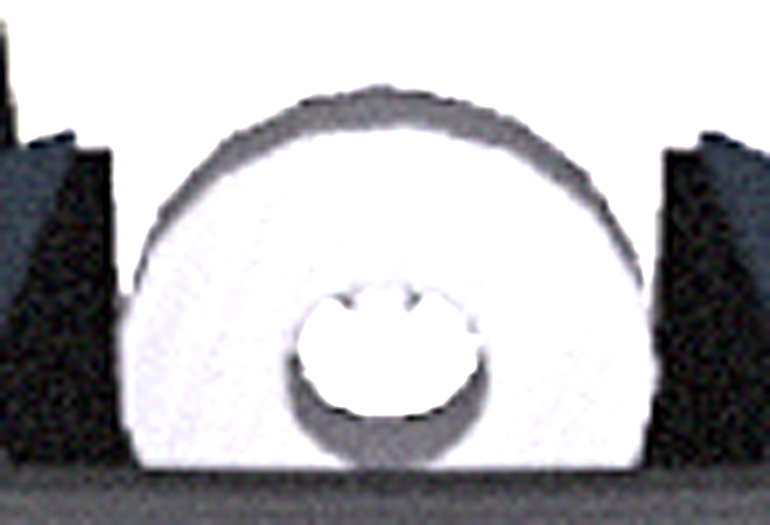

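The spindle tip shows at (380,310), inside the bore whose centre is at about (387,335). That fits the tip being about 4 mm below the ring, so I'll lower it.

```bash
python3 -m pendant '[{"xyz":[0.0003,0.0005,0.012],"roll":0,"jaw":0.7},{"xyz":[0.0003,0.0005,0.026],"roll":0,"jaw":0.7},{"xyz":[0.0003,0.0005,0.038],"roll":0,"jaw":0.7},{"xyz":[0.0003,0.0005,0.047],"roll":0,"jaw":0.7},{"xyz":[0.0003,0.0005,0.052],"roll":0,"jaw":0.7},{"xyz":[0.0003,0.0005,0.056],"roll":0,"jaw":0.7},{"xyz":[0.0003,0.0005,0.06],"roll":0,"jaw":0.7},{"xyz":[0.0003,0.0005,0.0615],"roll":0,"jaw":0.7}]' 15
python3 - <<'E'
from h import *
s=env.state();print(s['ee_pos'],s['force'])
p,d=env.grab_frame('scene');cv2.imwrite('pics/s3.png',cv2.resize(p[120:210,310:430],None,fx=6,fy=6,interpolation=cv2.INTER_CUBIC))
E
```

```text
time_s: 7.25
ee_pos: [568.2, 150.0, 108.9]
ee_rot: [-180.0, -0.0, -11.2]
force: [-0.5, -0.7, 0.3]
gripper_width: 45.7
[568.20802899 149.95822749 108.87249563] [-0.45913244 -0.72136129  0.31956415]
```

```bash
python3 -m pendant '[{"xyz":[0,0,0],"roll":0,"jaw":0.4},{"xyz":[0,0,0],"roll":0,"jaw":0.3},{"xyz":[0,0,0],"roll":0,"jaw":0.3},{"xyz":[0,0,0],"roll":0,"jaw":0.3},{"xyz":[0,0,-0.02],"roll":0,"jaw":0.3},{"xyz":[0,0,-0.05],"roll":0,"jaw":0.3},{"xyz":[0,0,-0.1],"roll":0,"jaw":0.3},{"xyz":[0,0,-0.1],"roll":0,"jaw":0.3}]' 15
python3 - <<'E'
from h import *
s=env.state();print(s['ee_pos'],s['force'],totool([563,-174,110],s))
p,d=env.grab_frame('scene');cv2.imwrite('pics/s4.png',cv2.resize(p[120:210,310:430],None,fx=6,fy=6,interpolation=cv2.INTER_CUBIC))
E
```

```text
time_s: 8.3
ee_pos: [570.5, 150.5, 213.2]
ee_rot: [-179.8, -0.5, -11.2]
force: [-0.2, -0.6, -1.0]
gripper_width: 64.2
[570.52796538 150.52940727 213.21910784] [-0.21142585 -0.64236294 -1.03490058] [ 54.96645021 320.17321062 102.45972488]
```

View pics/s4.png

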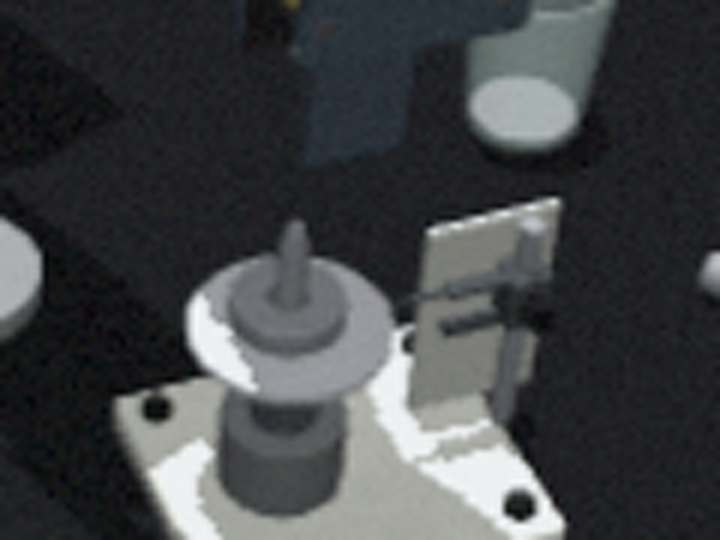

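Run:
```python
from h import *
np.set_printoptions(precision=1,suppress=True)
u=np.array([.174,.985])
for o in ([568.7,149.2],):
  t=np.array(o)+79*u
  for z in (112,102,92,82): print(z,(proj('scene',[*t,z])-[320,140])*6+2.5)
# spindle tip now vs before by scene image
s=env.state();print(onz('scene',(320+238/6,140+75/6),163),onz('scene',(310+294/6,120+222/6),152))
```

```text
112 [419.6 141.7]
102 [416.7 160.6]
92 [413.8 179.2]
82 [411.  197.5]
[567.9 151.4 163. ] [569.8 149.4 152. ]
```

The first ring lies on the pan over the spindle at (290,300), and the pan has sunk, with the pointer now at the level of the upper prong. The fork's middle comes out about 23 mm below the pointer's starting height, so two rings should do it. Now the second ring.

```bash
python3 -m pendant '[{"xyz":[0.053,0.32,0],"roll":0,"jaw":0.15},{"xyz":[0.053,0.32,0],"roll":0,"jaw":0.15},{"xyz":[0.053,0.32,0.02],"roll":0,"jaw":0.15},{"xyz":[0.053,0.32,0.05],"roll":0,"jaw":0.15},{"xyz":[0.053,0.32,0.103],"roll":0,"jaw":0.15},{"xyz":[0.053,0.32,0.103],"roll":0,"jaw":0.15},{"xyz":[0.053,0.32,0.103],"roll":0,"jaw":0.15},{"xyz":[0.053,0.32,0.103],"roll":0,"jaw":0.15}]' 15
python3 - <<'E'
from h import *
np.set_printoptions(precision=1,suppress=True)
s=env.state();p,d=env.grab_frame('wrist');cv2.imwrite('pics/w5.png',p)
g=proj('wrist',[563,-174,17],s).astype(int);print(s['ee_pos'],g)
x0,y0=g[0]-45,g[1]-45
m=cv2.inRange(p,(90,90,90),(255,255,255))[y0:y0+90,x0:x0+90];m[:, :][p[y0:y0+90,x0:x0+90].max(2)-p[y0:y0+90,x0:x0+90].min(2)>50]=0
c=max(cv2.findContours(m,0,1)[0],key=cv2.contourArea);print(cv2.boundingRect(c));e=cv2.fitEllipse(c);print(e)
q=(e[0][0]+x0,e[0][1]+y0);Q=onz('wrist',q,17,s);print(q,Q,totool([Q[0],Q[1],9],s))
E
```

```text
time_s: 9.35
ee_pos: [557.6, -173.7, 105.5]
ee_rot: [-180.0, 0.1, -11.2]
force: [0.4, -0.2, 0.1]
gripper_width: 77.6
[ 557.6 -173.7  105.5] [319 204]
(19, 21, 51, 51)
((44.15620422363281, 46.07872772216797), (49.94321823120117, 50.201663970947266), 96.57799530029297)
(np.float64(318.1562042236328), np.float64(205.07872772216797)) [ 561.4 -174.    17. ] [ 3.9 -0.4 96.5]
```

```bash
python3 -m pendant '[{"xyz":[0.004,0,0.04],"roll":0,"jaw":0.15},{"xyz":[0.004,0,0.072],"roll":0,"jaw":0.2},{"xyz":[0.004,0,0.09],"roll":0,"jaw":0.2},{"xyz":[0.004,0,0.0965],"roll":0,"jaw":0.2},{"xyz":[0.004,0,0.0965],"roll":0,"jaw":0.3},{"xyz":[0.004,0,0.0965],"roll":0,"jaw":0.7},{"xyz":[0.004,0,0.0965],"roll":0,"jaw":0.7},{"xyz":[0.004,0,0.0965],"roll":0,"jaw":0.7}]' 15
python3 -m pendant '[{"xyz":[0,0,0],"roll":0,"jaw":0.7},{"xyz":[0,0,0],"roll":0,"jaw":0.7},{"xyz":[0,0,-0.06],"roll":0,"jaw":0.7},{"xyz":[0,0,-0.12],"roll":0,"jaw":0.7},{"xyz":[0,0,-0.19],"roll":0,"jaw":0.7},{"xyz":[0,0,-0.19],"roll":0,"jaw":0.7},{"xyz":[0,0,-0.19],"roll":0,"jaw":0.7},{"xyz":[0,0,-0.19],"roll":0,"jaw":0.7}]' 15
python3 - <<'E'
from h import *
s=env.state();print(totool([560.5,78.5,208],s))
E
```

```text
time_s: 10.4
ee_pos: [561.9, -175.1, 10.2]
ee_rot: [-180.0, -0.0, -11.3]
force: [-2.6, 0.1, 4.5]
gripper_width: 45.5
time_s: 11.4
ee_pos: [560.4, -174.7, 196.8]
ee_rot: [-180.0, 0.3, -11.2]
force: [-0.0, 0.1, -1.6]
gripper_width: 45.3
[ -49.25222706 -248.35131876  -10.83785266]
```

```bash
python3 -m pendant '[{"xyz":[-0.049,-0.248,-0.01],"roll":0,"jaw":0.7},{"xyz":[-0.049,-0.248,-0.01],"roll":0,"jaw":0.7},{"xyz":[-0.049,-0.248,-0.01],"roll":0,"jaw":0.7},{"xyz":[-0.049,-0.248,-0.01],"roll":0,"jaw":0.7},{"xyz":[-0.049,-0.248,-0.01],"roll":0,"jaw":0.7},{"xyz":[-0.049,-0.248,-0.01],"roll":0,"jaw":0.7},{"xyz":[-0.049,-0.248,-0.01],"roll":0,"jaw":0.7},{"xyz":[-0.049,-0.248,-0.01],"roll":0,"jaw":0.7}]' 15
python3 - <<'E'
from h import *
np.set_printoptions(precision=1,suppress=True)
s=env.state();p,d=env.grab_frame('wrist');print(s['ee_pos'],s['force'],proj('wrist',[568.7,149.2,152],s))
b=cv2.convertScaleAbs(cv2.resize(p[205:270,270:365],None,fx=5,fy=5,interpolation=cv2.INTER_CUBIC),alpha=1.5)
a=cv2.resize(p[105:145,285:330],None,fx=7,fy=7,interpolation=cv2.INTER_CUBIC)
o=np.zeros((520,800,3),np.uint8);o[:280,:315]=a;o[:325,320:795]=b
sc=env.grab_frame('scene')[0];o[330:516,0:300]=cv2.resize(sc[150:181,365:415],None,fx=6,fy=6,interpolation=cv2.INTER_CUBIC)
cv2.imwrite('pics/c6.png',o)
E
```

```text
time_s: 12.4
ee_pos: [561.9, 76.4, 209.0]
ee_rot: [180.0, 0.0, -11.4]
force: [0.0, -1.6, -1.2]
gripper_width: 45.3
[561.9  76.4 209. ] [ 0.  -1.6 -1.2] [303.  121.2]
```

View pics/c6.png

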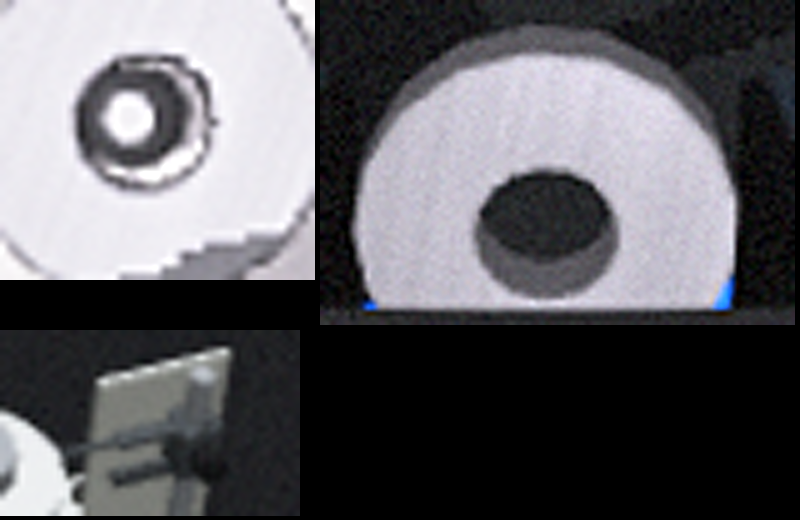

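The spindle tip is at pixel (302.9,121.3), which matches the prediction. The held ring's bore centre is at (314.8,251.4), and the pointer still lies at the upper prong.

Run:
```python
from h import *
np.set_printoptions(precision=1,suppress=True)
s=env.state();a=onz('wrist',(302.9,121.3),152,s)
for h in(7,8): r=onz('wrist',(314.8,251.4),s['ee_pos'][2]+h,s);print(s['ee_pos'],a,r,totool(r,s),'shift',totool(a,s)-totool(r,s))
```

```text
[562.   76.7 209.2] [568.6 149.5 152. ] [562.8  76.6 216.2] [ 0.8 -0.  -7. ] shift [ -8.6 -72.6  64.2]
[562.   76.7 209.2] [568.6 149.5 152. ] [562.9  77.  217.2] [ 0.8 -0.5 -8. ] shift [ -8.6 -72.2  65.2]
```

```bash
python3 -m pendant '[{"xyz":[-0.0086,-0.036,0],"roll":0,"jaw":0.7},{"xyz":[-0.0086,-0.0724,0],"roll":0,"jaw":0.7},{"xyz":[-0.0086,-0.0724,0],"roll":0,"jaw":0.7},{"xyz":[-0.0086,-0.0724,0.03],"roll":0,"jaw":0.7},{"xyz":[-0.0086,-0.0724,0.048],"roll":0,"jaw":0.7},{"xyz":[-0.0086,-0.0724,0.048],"roll":0,"jaw":0.7},{"xyz":[-0.0086,-0.0724,0.048],"roll":0,"jaw":0.7},{"xyz":[-0.0086,-0.0724,0.048],"roll":0,"jaw":0.7}]' 15
python3 - <<'E'
from h import *
np.set_printoptions(precision=2,suppress=True)
s=env.state();p,d=env.grab_frame('wrist');print(s['ee_pos'],s['force'],totool([568.6,149.4,152],s))
cv2.imwrite('pics/c7.png',cv2.convertScaleAbs(cv2.resize(p[200:275,260:370],None,fx=7,fy=7,interpolation=cv2.INTER_CUBIC),alpha=1.2))
E
```

```text
time_s: 13.5
ee_pos: [568.3, 150.3, 162.4]
ee_rot: [-180.0, -0.1, -11.3]
force: [-0.1, -0.3, -0.8]
gripper_width: 45.4
[568.26 150.28 162.44] [-0.06 -0.33 -0.79] [ 0.49  0.81 10.44]
```

View pics/c7.png

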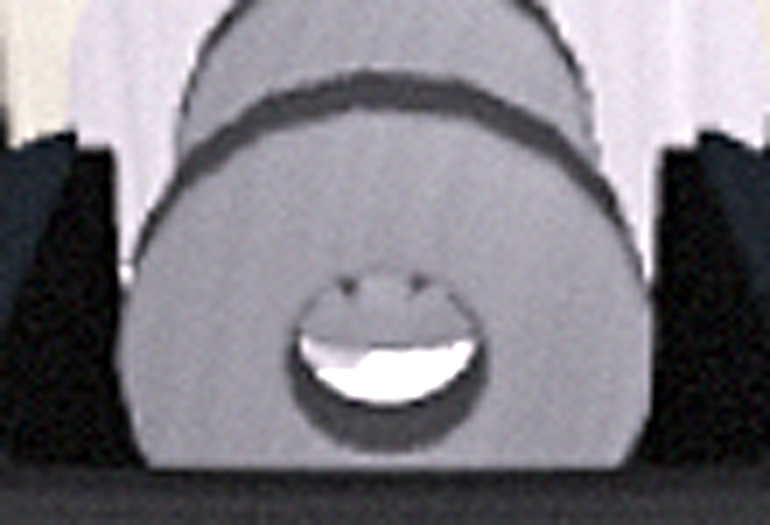

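The tip shows at (383,290), centred on the bore at about (388,340), so I'll lower this ring too.

```bash
python3 -m pendant '[{"xyz":[0.0003,0.0005,0.012],"roll":0,"jaw":0.7},{"xyz":[0.0003,0.0005,0.024],"roll":0,"jaw":0.7},{"xyz":[0.0003,0.0005,0.033],"roll":0,"jaw":0.7},{"xyz":[0.0003,0.0005,0.039],"roll":0,"jaw":0.7},{"xyz":[0.0003,0.0005,0.043],"roll":0,"jaw":0.7},{"xyz":[0.0003,0.0005,0.047],"roll":0,"jaw":0.7},{"xyz":[0.0003,0.0005,0.05],"roll":0,"jaw":0.7},{"xyz":[0.0003,0.0005,0.051],"roll":0,"jaw":0.7}]' 15
python3 - <<'E'
from h import *
print([list(np.round(env.state()['force'],1))])
E
```

```text
time_s: 14.55
ee_pos: [567.8, 149.9, 110.3]
ee_rot: [-180.0, -0.0, -11.2]
force: [-0.1, -0.4, 0.1]
gripper_width: 45.2
[[np.float64(-0.1), np.float64(-0.4), np.float64(0.1)]]
```

```bash
python3 -m pendant '[{"xyz":[0,0,0],"roll":0,"jaw":0.4},{"xyz":[0,0,0],"roll":0,"jaw":0.3},{"xyz":[0,0,0],"roll":0,"jaw":0.3},{"xyz":[0,0,0],"roll":0,"jaw":0.3},{"xyz":[0,0,-0.02],"roll":0,"jaw":0.3},{"xyz":[0,0,-0.05],"roll":0,"jaw":0.3},{"xyz":[0,0,-0.1],"roll":0,"jaw":0.3},{"xyz":[0,0,-0.1],"roll":0,"jaw":0.3}]' 15
python3 -m pendant '[{"xyz":[0,0.1,-0.03],"roll":0,"jaw":0.3},{"xyz":[0,0.1,-0.03],"roll":0,"jaw":0.3},{"xyz":[0,0.1,-0.03],"roll":0,"jaw":0.3},{"xyz":[0,0.1,-0.03],"roll":0,"jaw":0.3},{"xyz":[0,0.1,-0.03],"roll":0,"jaw":0.3},{"xyz":[0,0.1,-0.03],"roll":0,"jaw":0.3},{"xyz":[0,0.1,-0.03],"roll":0,"jaw":0.3},{"xyz":[0,0.1,-0.03],"roll":0,"jaw":0.3}]' 15
python3 - <<'E'
from h import *
p,d=env.grab_frame('scene');cv2.imwrite('pics/s8.png',cv2.resize(p[135:195,335:415],None,fx=10,fy=10,interpolation=cv2.INTER_CUBIC))
u=np.array([.174,.985]);t=np.array([568.7,149.2])+79*u
for z in(112,100,94,89,84,79):print(z,(proj('scene',[*t,z])-[335,135])*10+4.5)
for z in(145,140,135):print(z,(proj('scene',[568.7,149.2,z])-[335,135])*10+4.5)
E
```

```text
time_s: 15.55
ee_pos: [570.2, 150.5, 214.7]
ee_rot: [-179.8, -0.5, -11.2]
force: [-0.2, 0.2, -1.1]
gripper_width: 63.7
time_s: 16.55
ee_pos: [548.3, 52.1, 240.2]
ee_rot: [180.0, 0.0, -11.2]
force: [-0.2, -0.4, -0.2]
gripper_width: 63.6
112 [549.69551759 286.56418426]
100 [543.85369242 324.25959072]
94 [540.97191392 342.85477441]
89 [538.59002131 358.22435627]
84 [536.22572679 373.48038333]
79 [533.87883605 388.62410941]
145 [239.55294327 245.37455532]
140 [238.21928951 261.96877543]
135 [236.89602772 278.43369148]
```

View pics/s8.png

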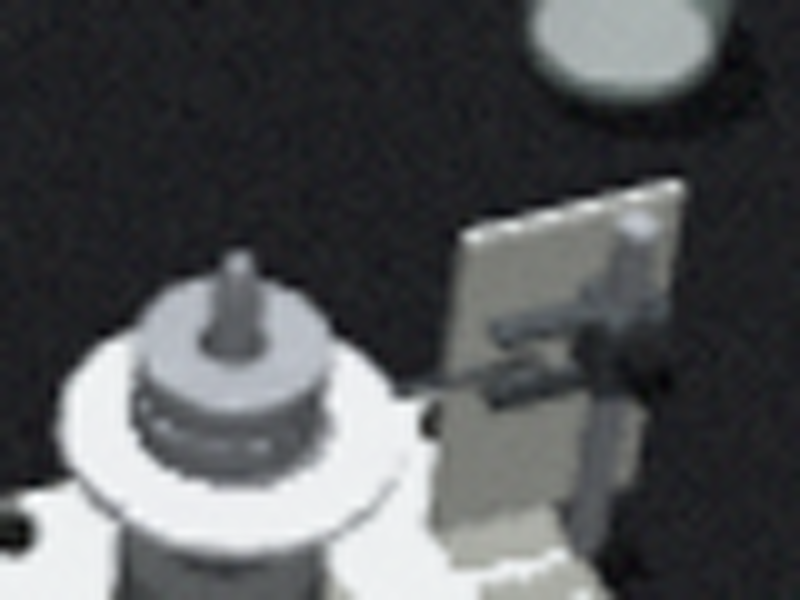

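Both rings lie flat over the spindle. The pointer runs from (400,390) to about (540,365), between the upper prong (490,335)–(600,305) and the lower prong (490,400)–(570,378). One last averaged, contrast-enhanced crop beside the starting view will confirm the margin.

Run:
```python
from h import *
f=[env.grab_frame('scene') for _ in range(10)]
p=np.mean([x[0] for x in f],0).astype(np.uint8);p0=cv2.imread('pics/scene0.png')
u=np.array([.174,.985]);t=np.array([568.7,149.2])+79*u
o=[]
for q in(p0,p):
    b=cv2.convertScaleAbs(cv2.resize(q[154:184,375:408],None,fx=12,fy=12,interpolation=cv2.INTER_CUBIC),alpha=1.6)
    for z in range(76,116,6):
        x,y=(proj('scene',[*t,z])-[375,154])*12+5.5;cv2.line(b,(int(x)+90,int(y)),(int(x)+110,int(y)),(0,255,0),1);cv2.putText(b,str(z),(int(x)+112,int(y)+4),0,.4,(0,255,255),1)
    cv2.line(b,(int(x),0),(int(x),12),(0,0,255),1);o.append(b)
cv2.imwrite('pics/end.png',np.hstack(o))
# pan drop from depth on plate
d=np.mean([x[1] for x in f],0);d0=np.load('pics/scene0.npy')
def hz(dd,z):
    px=proj('scene',[568.7+30*.985,149.2-30*.174,z]);i,j=np.round(px).astype(int);k=env.camera_params('scene');K=k['camera_matrix']
    D=np.median(dd[j-1:j+2,i-1:i+2]);P=k['cam_to_world']@[(px[0]-K[0,2])/K[0,0]*D,-(px[1]-K[1,2])/K[0,0]*D,-D,1];return P[2]
print(hz(d0,115),hz(d,91))
```

```text
115.52412708702161 92.04232024500095
```

View pics/end.png

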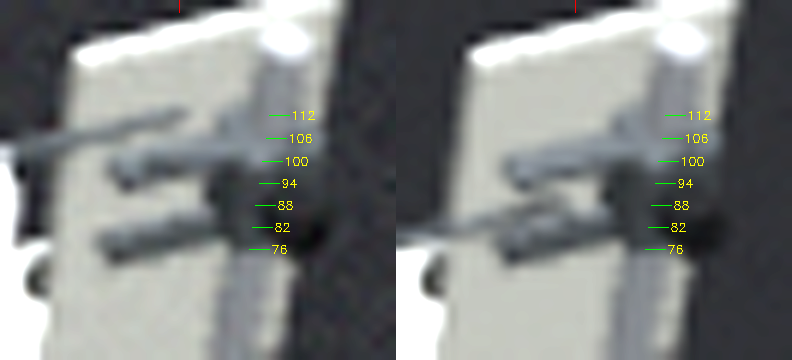

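Run:
```python
from workcell import env
print(env.job_done(),env.state()['time_s'])
```

```text
the job is handed in; nothing more can be done
the job is handed in; nothing more can be done
```

I placed two rings on the pan, one at a time, lowering each until the pan carried its weight before letting go. Then I pulled the arm clear and handed the job in at about 17 s of the 72 s allowed. I left the other three rings, the stopper and the bystanders alone.

- **Pan:** it sank 23.5 mm by depth and about 24.5 mm by the movement of the spindle tip.
- **Pointer:** it rests at a height of about 88 mm, and the gap's middle is at about 89 to 90 mm. That puts it roughly 1 to 2.5 mm below the middle, inside the 8 mm limit.
- **Rings:** both lie flat over the spindle in the last pictures.

No check failed. The prong heights were read from blurred enlargements and are good to only about 2 mm. I did not measure the pan's speed or whether the fork had shifted; they only looked right in the pictures.

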